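Dock the slide carrier and hold the spring clip open

ROBOT

A 6-joint arm with a two-finger parallel gripper is mounted at the origin on the work surface. World frame = base frame: x ahead of the robot, y to its left, z up, the work surface at z = 0. Lengths are in m, angles in rad, forces in N, time in s.
With the tool pointing down it reaches from about 0.325 to 0.775 m from the base axis. Payload 9.3 kg.
Tool frame: the origin (TCP) lies on the centre line of the jaws, within the pads' length; the fingertips stand 22 mm ahead of it and the grasp point (between the pads) lies 3 mm ahead of it (env.nose_length is the distance from the TCP to the fingertips, in m); z points along the fingers, y is the line along which they close (so a half turn about z gives the same grasp; the last joint's range is limited). The gripper opens to 85 mm and grips with 20 to 120 N. Pads are 22 mm wide; open, the fingers measure 114 mm over their backs; the gripper's body (76 mm by 85 mm) begins 54 mm behind the grasp point. The pads swing forward as they close: fully open they stand 13 mm farther back than shut.
Start: joints at [-1.391, 0.259, 0.021, 1.334, 0, 1.418], TCP at [0.18, -0.52, 0.253] pointing down, gripper open.
Joint ranges: [-3.04, 3.04], [-0.91, 1.82], [-1.04, 1.36], [-1.92, 1.95], [-1.52, 1.45], [-3.14, 3.14]. Speed limits (rad/s): [2.22, 2.22, 2.79, 3.14, 3.14, 3.14].

INTERFACE

Orientations are given as a rotation vector (axis times angle).
In Python, from rig import env, optics gives the robot as it stands.
- The arm moves only by the tool drive_tool, never from a script. Its argument "steps" is a list of rows, each a list of 7 numbers: the turn, a rotation vector about the tool's x, y, z in rad, then the shift along the tool's x, y, z in mm, then the opening in per cent of the stroke, from 0 (shut) to 100 (fully open). A call has 1 to 5 rows; each row is the pose to reach, as a shift and turn from the pose commanded when the call began, along the tool's axes at that moment; what a row does not reach only later rows make up. A row lasts 1/10 s, in which the tool goes at most 50 mm and 8.59 degrees, less where a joint would pass 70% of its speed; a pose out of reach is approached as far as the arm can. A call with a gripper value outside its range is refused whole. The fingers move at their own pace and stop on an object; "grip_force" is the grip in N (left out, the last holds). Time passes only in rows, so rows that repeat a pose let the fingers close. It gives the time, the measured TCP pose, the force, the opening and the grip force at its end, in the units of the state.
- env.state(): the state, without advancing time (a new reading comes with each control period).
- optics.read_camera(name): name is "scene" or "top" or "wrist"; returns a dict with "img" (420x560x3 uint8, red, green, blue), "mtx" (3x3 intrinsics, pixels), "extrinsics" (4x4, takes a point from world to camera coordinates). Camera axes: x right, y up, looking along -z (the intrinsics and any distortion apply to the point x, -y, -z); pixel columns grow to the right and rows downward; lengths in m; the calibration is good to about 2 mm. A picture is of the moment at which its call begins. There is no depth.
- env.hand_in(): hands the job in; it is judged then, once.
The state is a dict: "time_s": time; "qpos": joint angles; "qvel": joint speeds; "joint_torque": joint torques, N m; "tool_pos": TCP position; "tool_rot": TCP orientation; "force": force on the tool from outside, world axes, zero at the start; "ft_torque": the same for the moment, N m; "grip_width": finger opening in m; "gripper_force": force on a finger pad.
Only numpy, scipy, OpenCV 4.12 (cv2) and the standard library are available. Lean on these libraries where they do the work, as an engineer would, in place of code of your own. Each camera call takes 0.05 s, during which the arm holds its last target. There are 200 camera calls.

TASK

Push the loose blue slide carrier across the bench into the aluminium bay until it is fully home against the end wall. Then, by its red post, push the sprung clip arm back past its click, but not as far as its end stop, and hold it there so that a slide can be laid in: finish while still holding the arm back, with the carrier still home, and leave the bottle, beaker and calculator where they stand.

Things in the scene. Friction and masses are not known exactly. Their poses are not given: they have to be found in the camera images.
- carrier: loose blue plate, 80 (x) x 100 (y) x 14 mm, 0.15 to 0.4 kg; black slide seat in a white frame on its +y half, yellow stripe along its -y edge. Origin: centre of its underside. Goes into the bay +y edge first: push its striped edge along +y. It starts 190 to 250 mm short of home, up to 35 mm beside the bay's centre line and turned up to 0.25 rad from it
- dock: fixed loading dock. Origin: on the bench, where the carrier's origin is when fully home, with axes parallel. U-shaped bay of aluminium walls 18 mm high around bare bench, entered along +y: side walls 14 mm thick, inner faces at x = +-42 mm from y = 0 to 62; end wall's near face at y = 50 mm. The docked carrier's tail stands out to y = -50 mm
- bay_mouth (a point): middle of the bay's mouth, at bench height, at y = -25 mm in the dock's frame. Mouth guides 18 mm high flare from the side walls (inner faces x = +-42 at y = 0) to x = +-60 mm (inner) and +-72 mm (outer) here
- clip (a joint): sprung clip arm's angle in rad: 0 at rest (slantwise over the carrier's seat), grows as pushed back: clockwise from above, the post going mainly to the dock's +y. Click at 0.40, over by 0.52; hard stop 1.0. It does not latch: let go, the arm springs back. Spring force at the post 3.5 N at rest, 9 N at 0.65, 12 N at 1.0, up to 2 N more near the click
- clip_post (a point): on the axis of the arm's red post, 55 mm above the bench. Post upright, 16 mm across, from 34 to 76 mm above the bench, 100 mm from the pivot axis. The steel arm under it, 14 mm wide, 24 to 34 mm above the bench, runs from the pivot to 24 mm beyond the post. In the dock's frame the post is at x = -12, y = 28 mm at rest; x = -30, y = 83 mm at 0.65 rad
- clip_pivot (a point): on the arm's upright pivot axis, 55 mm above the bench, at x = 70, y = 85 mm in the dock's frame; pivot head 46 mm high. It stands on a cream plate behind the end wall, 10 mm high, x -62 to 122, y 62 to 172 mm in the dock's frame; the brass pawl on its black block is beyond it (up to 38 mm high)
- end_stop (a point): top of the black peg, 8 mm across, 41 mm high, at x = -18, y = 132 mm in the dock's frame, that the clip arm meets at 1.0 rad
- pawl (a joint): slide of the brass click pawl in m: 0 at rest, about 0.002 as the tooth of the clip arm passes it, 0 again after the click
- oil_bottle: bystander: amber bottle with black cap, 36 mm across, 75 mm high; origin at the centre of its underside
- beaker: bystander: clear glass beaker, 66 mm across, 85 mm high; origin at the centre of its underside
- calculator: bystander: grey calculator lying flat, 80 (x) x 125 (y) x 18 mm; origin at the centre of its underside
Things that resemble listed ones, but are neither listed nor needed, are in the scene too. What is shaped like the carrier but pink is not meant.

How it is judged:
On the way, in this order (a step that is already met when the one before it is completed fails the run):
1. the carrier is fully home in the bay (y of carrier in the frame of dock above -0.005 m and x of carrier in the frame of dock between -0.006 and 0.006 m and angle between the y axis of carrier and the y axis of dock, either way round below 0.08 rad and height (world z) of carrier below 0.004 m), for 0.2 s.
2. the clip arm is pushed back past its click (value of joint clip above 0.5 rad), for 0.2 s.
At the end, for the whole second after the job is handed in: the carrier is home in the bay (within 5 mm of the end wall, 6 mm sideways, 0.08 rad, flat on the bench) and the robot itself holds the clip arm still between 0.5 and 0.95 rad, pressing on it with more than 3 N (all of step 1 and value of joint clip between 0.5 and 0.95 rad and velocity of joint clip between -0.1 and 0.1 rad/s and contact force between any of the fingers, the arm and clip above 3 N); the arm keeps its last pose, push and grip.
It fails at once if a bystander is knocked away or over (moved more than 25 mm) (distance of any of oil_bottle, beaker, calculator from where it was at the start of the episode above 0.025 m or angle between any of oil_bottle, beaker's own z axis and vertical above 0.5 rad).
It also fails if it takes over 54 s, if anything falls off the work surface, if the arm or the gripper's body presses on something with over 40 N, if the wrist force passes 120 N, or if a joint passes its speed limit or range.

## Working session

There is one attempt and no reset: what is moved stays moved. The work goes in short steps, Python scripts to look and compute and a tool call to move; the robot and the scene stay as the last step left them, time stands still between calls to the robot, and variables do not carry over. Pictures are saved under pics/ and viewed, at most 10 in all, crops included, and the job is handed in when it is done.

Besides the shell and the picture viewer there is one more tool, called after "Emit:" as a command line: name --pt "numbers of a row" for each row, then --argument value for the rest. drive_tool: Moves the arm, as the interface text tells. Its arguments: {"type":"object","properties":{"steps":{"type":"array","items":{"type":"array","items":{"type":"number"}}},"grip_force":{"type":"number"}},"required":["steps"]}

```bash
ls; mkdir -p pics
python3 - <<'E'
from rig import env, optics
import cv2,numpy as np
s=env.state();print(s)
for n in("scene","top"):
    r=optics.read_camera(n);cv2.imwrite(f"pics/{n}0.png",r["img"][:,:,::-1]);np.savez(f"{n}.npz",**{k:r[k] for k in("mtx","extrinsics")});print(n,[k for k in r],r["mtx"],r["extrinsics"])
E
```

```text
pics
{'time_s': 0.0, 'qpos': array([-1.39057750e+00,  2.59214303e-01,  2.07679478e-02,  1.33369900e+00,
        2.37282758e-05,  1.41822111e+00]), 'qvel': array([1.66507903e-03, 2.75452078e-05, 1.58846847e-04, 1.79673155e-04,
       2.63426123e-04, 8.60923713e-04]), 'joint_torque': array([-2.11696274e-04, -5.55640233e+01,  3.44527388e+01,  1.36373207e-02,
       -2.45706105e-04, -3.33797766e-05]), 'tool_pos': array([ 0.17964705, -0.51957477,  0.25265657]), 'tool_rot': array([-3.09687017e+00, -5.20119183e-01, -7.97718592e-06]), 'force': array([-0.4009009 , -0.32040239, -0.32577262]), 'ft_torque': array([0.02645638, 0.03422245, 0.01816628]), 'gripper_force': 0.0, 'grip_width': 0.08566489640304453}
scene ['img', 'mtx', 'extrinsics'] [[524.76269021   0.         280.23531337]
 [  0.         524.76269021 207.99526765]
 [  0.           0.           1.        ]] [[-0.08072265  0.99671256  0.0069236   0.10620226]
 [-0.55582796 -0.05077966  0.82974496  0.22003309]
 [ 0.8273688   0.06313088  0.55809977 -1.70951837]
 [ 0.          0.          0.          1.        ]]
top ['img', 'mtx', 'extrinsics'] [[538.03030981   0.         277.77852766]
 [  0.         538.03030981 210.92062233]
 [  0.           0.           1.        ]] [[ 0.0282706  -0.99959821 -0.00204604 -0.08062296]
 [ 0.98767873  0.0276182   0.15403885 -0.51130454]
 [-0.15392045 -0.0063756   0.98806267 -1.22988914]
 [ 0.          0.          0.          1.        ]]
```

View pics/scene0.png

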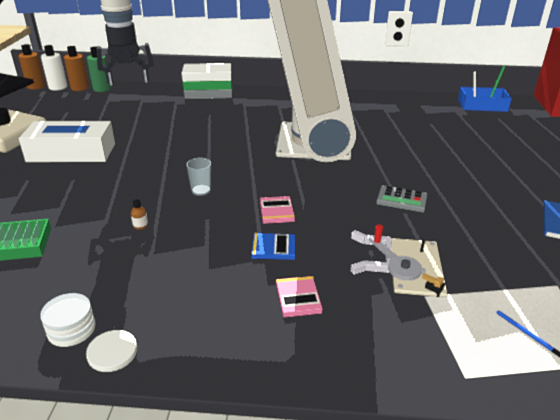

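View pics/top0.png

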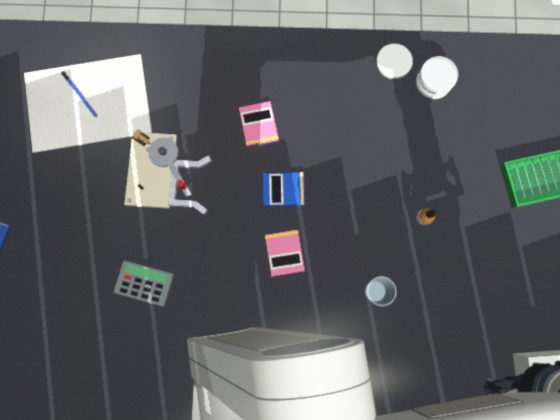

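The scene shows the blue carrier at about (273,246) and the dock at (395,265). In the top view the carrier is at (283,188), stripe to the right (world -y), the dock at about (150,170) with flared guides ending at (208,160) and (205,210), and pink decoys on both sides of the carrier. I'll enlarge this area.

Run:
```python
import cv2
a=cv2.imread("pics/top0.png")[115:225,115:315]
cv2.imwrite("pics/c1.png",cv2.resize(a,None,fx=4,fy=4,interpolation=cv2.INTER_CUBIC))
```

```text
(no output)
```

View pics/c1.png

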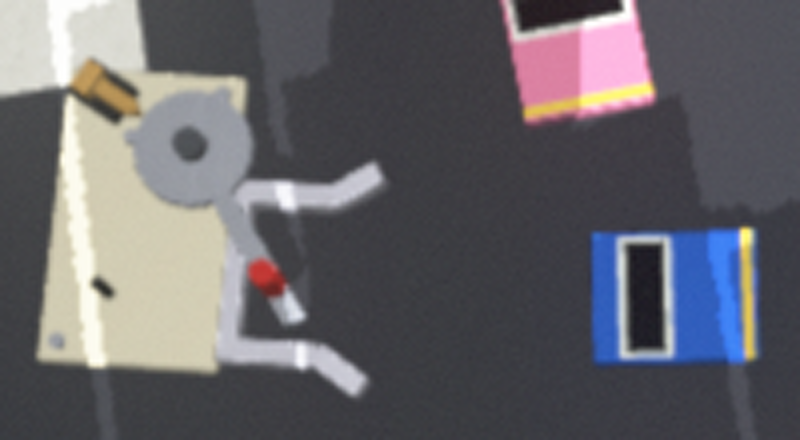

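The crop shows the carrier corners at (593,233), (593,363), (754,229), (757,358). The plate corners are at (217,373), (38,360), (245,77), the pivot centre at (190,143), the peg top at (102,285), and the guide tips at (380,170) and (364,388). Next I fit the poses.

```bash
cat > h.py <<'E'
import numpy as np
from scipy.optimize import least_squares
def proj(P,cam="top"):
    c=np.load(f"{cam}.npz");P=np.atleast_2d(P);q=P@c["extrinsics"][:3,:3].T+c["extrinsics"][:3,3]
    q=q*[1,-1,-1];q=q@c["mtx"].T;return q[:,:2]/q[:,2:]
def place(p,M):
    c,s=np.cos(p[2]),np.sin(p[2]);M=np.atleast_2d(M)/1000.
    return np.c_[p[0]+c*M[:,0]-s*M[:,1],p[1]+s*M[:,0]+c*M[:,1],M[:,2]]
def fit(M,U,p0):
    r=least_squares(lambda p:(proj(place(p,M))-U).ravel(),p0,loss="soft_l1");return r.x,r.fun.reshape(-1,2) if r.fun.size==2*len(U) else r.fun
E
python3 - <<'E'
from h import *
cr=lambda L:(np.array(L)+.5)/4-.5+115
M=[[-62,62,10],[-62,172,10],[122,62,10],[70,85,46],[-18,132,41],[66,-25,18],[-66,-25,18]]
d,r=fit(M,cr([[217,373],[38,360],[245,77],[190,143],[102,284],[380,170],[364,388]]),[.5,.2,0])
print("dock",d);print(r.round(1))
c,r=fit([[40,50,14],[-40,50,14],[40,-50,14],[-40,-50,14]],cr([[593,233],[593,363],[754,229],[757,358]]),[.5,-.1,0])
print("car",c);print(r.round(1))
R=np.array([[np.cos(d[2]),-np.sin(d[2])],[np.sin(d[2]),np.cos(d[2])]])
print("car in dock",(c[:2]-d[:2])@R,c[2]-d[2])
for n,m in dict(post=[-12,28,55],post65=[-30,83,55],mouth=[0,-25,0],pre=[0,-95,0]).items():print(n,place(d,m))
print("post top px",(proj(place(d,[-12,28,76]))-115)*4)
from rig import env
from scipy.spatial.transform import Rotation as Ro
print(Ro.from_rotvec(env.state()["tool_rot"]).as_matrix().round(3))
E
```

```text
dock [ 0.57864392  0.13153963 -0.03222981]
[[ 0.8 -0.2]
 [ 0.3  0.3]
 [ 0.6  0.4]
 [-0.  -0.1]
 [-0.7 -0.1]
 [-0.3  0.4]
 [-0.7 -0.7]]
car [ 0.57271258 -0.07756034  0.04949699]
[[-0.6 -0.1]
 [-0.1 -0.2]
 [ 0.2  0. ]
 [ 0.4  0.2]]
car in dock [ 0.00080983 -0.20918251] 0.08172679623433679
post [[0.56755243 0.15991178 0.055     ]]
post65 [[0.55133411 0.21546326 0.055     ]]
mouth [[0.57783831 0.10655262 0.        ]]
pre [[0.57558262 0.03658897 0.        ]]
post top px [[262.33065348 270.50271143]]
[[ 0.945  0.327 -0.   ]
 [ 0.327 -0.945  0.001]
 [ 0.    -0.001 -1.   ]]
```

```bash
cat >> h.py <<'E'
D=np.array([.57864,.13154,-.03223])
def go(m,z,yaw=0):
    """tool shift/turn to dock xy m (mm), height z (mm), tool y along dock x turned by yaw"""
    from rig import env
    from scipy.spatial.transform import Rotation as Ro
    s=env.state();R=Ro.from_rotvec(s["tool_rot"]);t=place(D,[*m,z])[0]
    a=D[2]+yaw;T=Ro.from_matrix(np.array([[np.sin(a)*-1,np.cos(a),0],[np.cos(a),np.sin(a),0],[0,0,-1]]).T@np.eye(3)) if 0 else Ro.from_matrix(np.column_stack([[-np.sin(a),np.cos(a),0],[np.cos(a),np.sin(a),0],[0,0,-1]]))
    print("t",s["time_s"],"F",s["force"].round(1),"turn",(R.inv()*T).as_rotvec().round(3),"mm",(R.inv().apply(t-s["tool_pos"])*1000).round(1),"grip",s["grip_width"])
    p=s["tool_pos"]-[D[0],D[1],0];c,n=np.cos(D[2]),np.sin(D[2]);print("tcp in dock mm",np.round([1e3*(c*p[0]+n*p[1]),1e3*(-n*p[0]+c*p[1]),1e3*p[2]],1))
E
python3 -c "
from h import *;from rig import env;print(env.nose_length);go([0,-291],150)"
```

```text
0.022
t 0.1 F [-0.9 -0.3  0.2] turn [-1.000e-03 -1.000e-03 -1.206e+00] mm [ 485.9 -213.1  103.1] grip 0.08544052453016159
tcp in dock mm [-377.8 -663.7  252.7]
```

Emit:
drive_tool --pt "0 0 -0.15 50 -22 0 40" --pt "0 0 -0.3 100 -44 0 40" --pt "0 0 -0.45 150 -66 0 40" --pt "0 0 -0.6 195 -86 0 40" --pt "0 0 -0.72 240 -105 0 40"

```text
time_s: 0.6
tool_pos: [0.3643, -0.3485, 0.2531]
tool_rot: [-2.712, -1.586, 0.0]
force: [1.2, -0.6, -0.4]
grip_width: 0.0343
gripper_force: 0.0
```

```bash
python3 -c "
from h import *;go([0,-291],150)"
```

```text
t 0.6 F [ 1.2 -0.6 -0.4] turn [-0.   -0.   -0.48] mm [265.4  85.9 103.1] grip 0.03428651518593674
tcp in dock mm [-198.8 -486.7  253.1]
```

Emit:
drive_tool --pt "0 0 -0.12 45 18 0 40" --pt "0 0 -0.24 90 36 20 40" --pt "0 0 -0.36 135 50 40 40" --pt "0 0 -0.48 175 60 60 40" --pt "0 0 -0.48 215 70 80 40"

```text
time_s: 1.1
tool_pos: [0.5317, -0.1962, 0.172]
tool_rot: [-2.258, -2.184, 0.0]
force: [0.2, -1.4, 0.9]
grip_width: 0.034
gripper_force: 0.0
```

Emit:
drive_tool --pt "0 0 0 0 0 0 40" --pt "0 0 0 0 0 0 40"

```text
time_s: 1.3
tool_pos: [0.5307, -0.1971, 0.1724]
tool_rot: [-2.26, -2.18, 0.001]
force: [-0.3, -0.5, 0.9]
grip_width: 0.0338
gripper_force: 0.0
```

```bash
python3 -c "
from h import *;go([0,-291],100)"
```

```text
t 1.3 F [-0.3 -0.5  0.9] turn [-0.002 -0.001 -0.004] mm [39.1 37.3 72.4] grip 0.03380888857668063
tcp in dock mm [ -37.3 -330.   172.4]
```

Emit:
drive_tool --pt "0 0 -0.004 25 37 40 40" --pt "0 0 -0.004 34 37 80 40" --pt "0 0 -0.004 34 37 110 40" --pt "0 0 -0.004 34 37 135 40" --pt "0 0 -0.004 34 37 144 40"

```text
time_s: 1.8
tool_pos: [0.5674, -0.1662, 0.0275]
tool_rot: [-2.259, -2.18, 0.002]
force: [0.6, 0.2, 0.5]
grip_width: 0.0343
gripper_force: 0.0
```

Emit:
drive_tool --pt "0 0 0 0 0 0 40"

```text
time_s: 1.9
tool_pos: [0.5682, -0.1664, 0.0289]
tool_rot: [-2.26, -2.181, 0.001]
force: [-0.3, -0.1, -0.2]
grip_width: 0.0338
gripper_force: 0.0
```

Run:
```python
from h import *;go([0,-61],28)
from rig import optics
import cv2
a=cv2.resize(optics.read_camera("top")["img"][115:255,115:345,::-1],None,fx=3,fy=3,interpolation=cv2.INTER_CUBIC)
b=cv2.resize(optics.read_camera("wrist")["img"][:,:,::-1],None,fx=.3,fy=.3)
cv2.imwrite("pics/c2.png",cv2.vconcat([a,cv2.copyMakeBorder(b,0,0,0,a.shape[1]-b.shape[1],cv2.BORDER_CONSTANT)]))
```

```text
t 1.9 F [-0.3 -0.1 -0.2] turn [-0.001 -0.    -0.003] mm [2.371e+02 1.000e-01 1.000e+00] grip 0.033789216876893846
tcp in dock mm [  -0.9 -298.1   28.9]
```

View pics/c2.png

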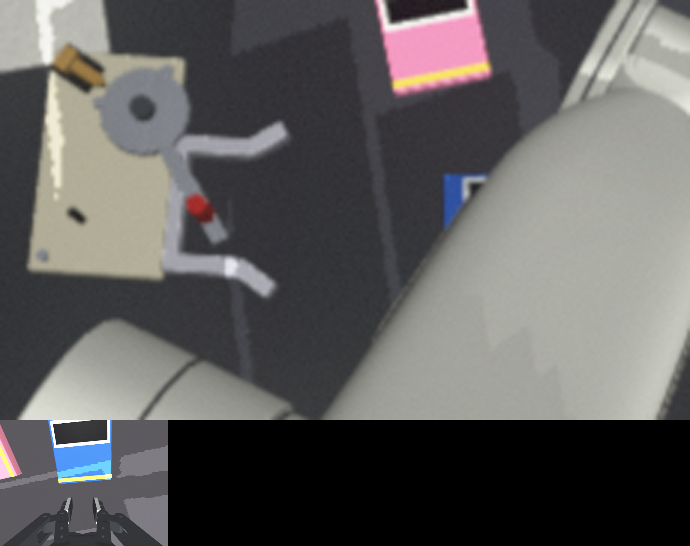

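The wrist view shows the two fingers at about (68..98,500), centred behind the yellow stripe (58..112,480). I lower the fingers slightly and start pushing.

Emit:
drive_tool --pt "0 0 0 0 0 4 40" --pt "0 0 0 10 0 4 40" --pt "0 0 0 20 0 4 40" --pt "0 0 0 30 0 4 40" --pt "0 0 0 40 0 4 40"

```text
time_s: 2.5
tool_pos: [0.5703, -0.1246, 0.0257]
tool_rot: [2.258, 2.183, -0.001]
force: [0.3, -3.5, 0.2]
grip_width: 0.0342
gripper_force: 1.4
```

Emit:
drive_tool --pt "0 0 0 10 0 0 40" --pt "0 0 0 20 0 0 40" --pt "0 0 0 30 0 0 40" --pt "0 0 0 40 0 0 40" --pt "0 0 0 50 0 0 40"

```text
time_s: 3.0
tool_pos: [0.572, -0.0747, 0.0253]
tool_rot: [2.259, 2.183, -0.0]
force: [-1.0, -3.4, 2.6]
grip_width: 0.0341
gripper_force: 1.4
```

Run:
```python
from h import *;go([0,-61],25)
from rig import optics
import cv2
a=cv2.resize(optics.read_camera("top")["img"][115:255,115:345,::-1],None,fx=2,fy=2,interpolation=cv2.INTER_CUBIC)
b=cv2.resize(optics.read_camera("wrist")["img"][:,:,::-1],(373,280))
cv2.imwrite("pics/c3.png",cv2.resize(cv2.hconcat([a,b]),(800,269)))
```

```text
t 3.0 F [-1.  -3.4  2.6] turn [ 0.     0.    -0.002] mm [145.4  -0.2   0.3] grip 0.034067712298787675
tcp in dock mm [  -0.  -206.4   25.3]
```

View pics/c3.png

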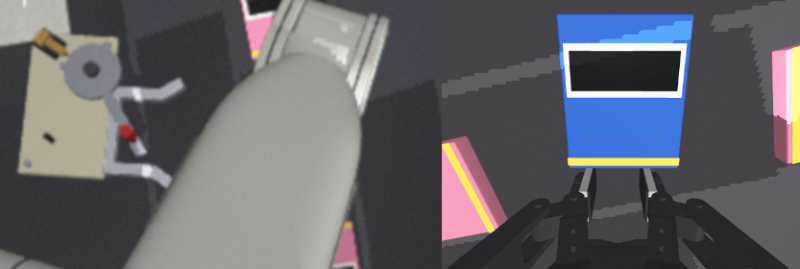

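The carrier is square against the two fingers, its stripe centred at about (622,162) between fingers at (585,180) and (648,180). I continue.

Emit:
drive_tool --pt "0 0 -0.002 10 0 0 40" --pt "0 0 -0.002 20 0 0 40" --pt "0 0 -0.002 30 0 0 40" --pt "0 0 -0.002 40 0 0 40" --pt "0 0 -0.002 50 0 0 40"

```text
time_s: 3.6
tool_pos: [0.5735, -0.0246, 0.0252]
tool_rot: [-2.256, -2.186, 0.0]
force: [0.2, -2.1, -0.5]
grip_width: 0.0342
gripper_force: 0.7
```

Emit:
drive_tool --pt "0 0 0 10 0 0 40" --pt "0 0 0 20 0 0 40" --pt "0 0 0 30 0 0 40" --pt "0 0 0 40 0 0 40" --pt "0 0 0 50 0 0 40"

```text
time_s: 4.1
tool_pos: [0.5735, 0.0224, 0.0251]
tool_rot: [2.256, 2.183, -0.012]
force: [-22.2, -47.9, 7.7]
grip_width: 0.0341
gripper_force: 25.3
```

Emit:
drive_tool --pt "0 0 0 7 0 0 40" --pt "0 0 0 14 0 0 40" --pt "0 0 0 21 0 0 40" --pt "0 0 0 28 0 0 40" --pt "0 0 0 35 0 0 40"

```text
time_s: 4.6
tool_pos: [0.5761, 0.0601, 0.0252]
tool_rot: [-2.256, -2.186, 0.001]
force: [-3.2, -2.8, 0.3]
grip_width: 0.0345
gripper_force: 1.6
```

Run:
```python
from h import *;go([0,-61],25)
```

```text
t 4.6 F [-3.2 -2.8  0.3] turn [-0.     0.     0.001] mm [10.5  0.2  0.2] grip 0.03447347967873389
tcp in dock mm [ -0.2 -71.5  25.2]
```

Emit:
drive_tool --pt "0 0 0 3 0 0 40" --pt "0 0 0 6 0 0 40" --pt "0 0 0 8 0 0 40" --pt "0 0 0 8 0 0 40"

```text
time_s: 5.0
tool_pos: [0.5768, 0.0677, 0.0253]
tool_rot: [-2.256, -2.186, -0.001]
force: [0.1, -0.2, -0.2]
grip_width: 0.0341
gripper_force: 0.2
```

Emit:
drive_tool --pt "0 0 0 1 0 0 40" --pt "0 0 0 2 0 0 40" --pt "0 0 0 3 0 0 40" --pt "0 0 0 3 0 0 40"

```text
time_s: 5.4
tool_pos: [0.5763, 0.0696, 0.0253]
tool_rot: [2.257, 2.185, -0.002]
force: [-3.4, -5.6, 2.1]
grip_width: 0.0342
gripper_force: 3.1
```

Run:
```python
from h import *;go([0,-61],25)
```

```text
t 5.4 F [-3.4 -5.6  2.1] turn [-0.001  0.001 -0.   ] mm [0.9 0.3 0.3] grip 0.03417209540763975
tcp in dock mm [ -0.3 -61.9  25.3]
```

Emit:
drive_tool --pt "0 0 0 1 0 0 40" --pt "0 0 0 2 0 0 40" --pt "0 0 0 3 0 0 40" --pt "0 0 0 3 0 0 40" --pt "0 0 0 3 0 0 40"

```text
time_s: 5.9
tool_pos: [0.5755, 0.0712, 0.0252]
tool_rot: [2.257, 2.183, -0.008]
force: [-7.5, -13.2, 4.9]
grip_width: 0.0343
gripper_force: 7.2
```

Run:
```python
from h import *;go([0,-61],25)
from rig import optics
import cv2
cv2.imwrite("pics/w4.png",optics.read_camera("wrist")["img"][:,:,::-1])
```

```text
t 5.9 F [ -7.5 -13.2   4.9] turn [-0.003  0.004 -0.001] mm [-0.6  1.2  0.2] grip 0.034260855800422346
tcp in dock mm [ -1.2 -60.4  25.2]
```

View pics/w4.png

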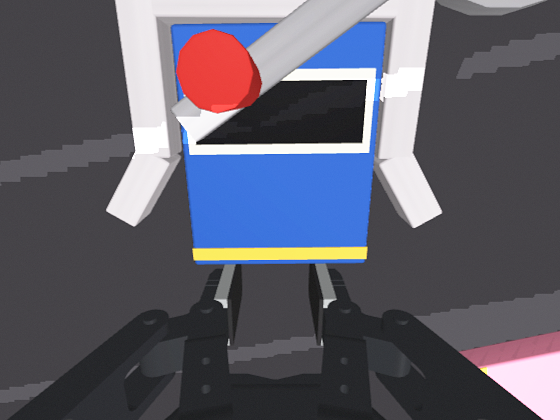

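The wrist view shows the carrier in the bay with its leading edge at the end wall (row ~25), square between the walls. I push a little harder to confirm the stop.

Emit:
drive_tool --pt "0 0 0 2 0 0 40" --pt "0 0 0 4 0 0 40" --pt "0 0 0 4 0 0 40" --pt "0 0 0 4 0 0 40"

```text
time_s: 6.35
tool_pos: [0.575, 0.072, 0.0252]
tool_rot: [2.257, 2.178, -0.017]
force: [-12.0, -30.9, 7.9]
grip_width: 0.0341
gripper_force: 16.0
```

Run:
```python
from h import *;go([0,-61],25)
```

```text
t 6.35 F [-12.  -30.9   7.9] turn [-0.004  0.011 -0.004] mm [-1.3  1.7  0.2] grip 0.03411232421775731
tcp in dock mm [ -1.7 -59.7  25.2]
```

Emit:
drive_tool --pt "0 0 0 -15 0 0 40" --pt "0 0 0 -35 0 0 40" --pt "0 0 0 -35 0 -30 0" --pt "0 0 0 -35 0 -70 0" --pt "0 0 0 -35 0 -85 0"

```text
time_s: 6.85
tool_pos: [0.5775, 0.0423, 0.1138]
tool_rot: [2.255, 2.183, 0.007]
force: [-0.4, -0.1, 0.5]
grip_width: -0.0001
gripper_force: 0.0
```

Emit:
drive_tool --pt "0 0 0 0 0 0 0" --pt "0 0 0 0 0 0 0"

```text
time_s: 7.05
tool_pos: [0.5759, 0.0425, 0.1101]
tool_rot: [2.257, 2.186, 0.001]
force: [-0.5, -0.3, -0.7]
grip_width: 0.0001
gripper_force: 0.0
```

Run:
```python
from h import *;go([-13,-5],64)
from rig import optics
import cv2
b=cv2.resize(optics.read_camera("wrist")["img"][:,:,::-1],(400,300))
a=cv2.resize(optics.read_camera("scene")["img"][200:305,300:440,::-1],(400,300))
cv2.imwrite("pics/w5.png",cv2.hconcat([a,b]))
```

```text
t 7.05 F [-0.5 -0.3 -0.7] turn [ 0.001 -0.001  0.   ] mm [ 84.  -13.2  46.1] grip 0.00013903194916313816
tcp in dock mm [  0.2 -89.1 110.1]
```

View pics/w5.png

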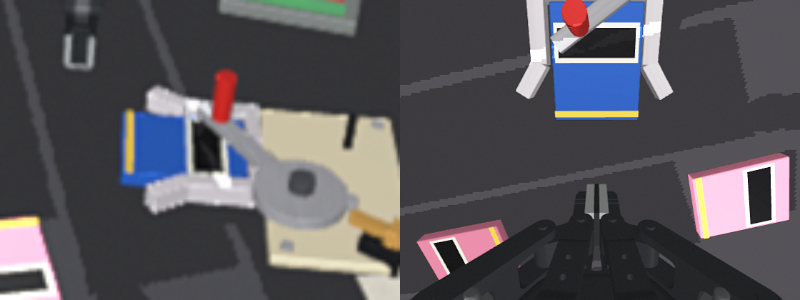

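The scene crop shows the carrier in the bay with its tail out at (125,140), and the wrist view shows it square against the end wall. The closed fingers are at (597,200). Now I move behind the post.

Emit:
drive_tool --pt "0 0 0 30 -13 0 0" --pt "0 0 0 60 -13 0 0" --pt "0 0 0 82 -13 5 0" --pt "0 0 0 82 -13 35 0" --pt "0 0 0 82 -13 46 0"

```text
time_s: 7.65
tool_pos: [0.5637, 0.1254, 0.0611]
tool_rot: [-2.253, -2.185, 0.005]
force: [-0.5, -0.8, 0.5]
grip_width: -0.0003
gripper_force: 0.0
```

Emit:
drive_tool --pt "0 0 0 0 0 0 0"

```text
time_s: 7.75
tool_pos: [0.5639, 0.1246, 0.0618]
tool_rot: [-2.254, -2.183, 0.006]
force: [0.3, 0.2, -0.4]
grip_width: -0.0005
gripper_force: 0.0
```

Run:
```python
from h import *;go([-13,9],64)
from rig import optics
import cv2
cv2.imwrite("pics/w6.png",optics.read_camera("wrist")["img"][:,:,::-1])
```

```text
t 7.75 F [ 0.3  0.2 -0.4] turn [-0.005  0.     0.   ] mm [16.5  1.5 -2.2] grip -0.00045695535662090863
tcp in dock mm [-14.5  -7.5  61.8]
```

View pics/w6.png

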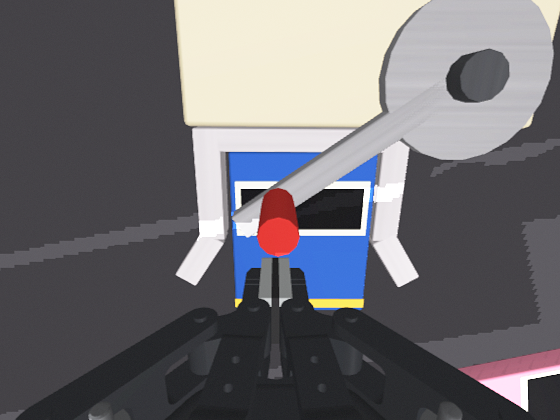

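The fingers at (275,280) are directly behind the red post (278,235), above the arm. I push along the arc.

Emit:
drive_tool --pt "0 0 0 8 0 -2 0" --pt "0 0 0 15 0 -2 0" --pt "0 0 0 22 -3 -2 0" --pt "0 0 0 29 -6 -2 0" --pt "0 0 0 35 -9 -2 0"

```text
time_s: 8.3
tool_pos: [0.5567, 0.1596, 0.0669]
tool_rot: [2.256, 2.184, -0.003]
force: [-3.5, -8.3, 3.8]
grip_width: -0.0002
gripper_force: 3.9
```

Emit:
drive_tool --pt "0 0 0 5 -2 0 0" --pt "0 0 0 10 -4 0 0" --pt "0 0 0 15 -5 0 0" --pt "0 0 0 19 -6 0 0"

```text
time_s: 8.7
tool_pos: [0.5505, 0.1782, 0.0666]
tool_rot: [2.257, 2.184, -0.007]
force: [-6.9, -9.9, 3.8]
grip_width: -0.0
gripper_force: 5.2
```

Run:
```python
from h import *;go([-30,77],64)
```

```text
t 8.7 F [-6.9 -9.9  3.8] turn [-0.002  0.004 -0.001] mm [31.3 -0.4  2.5] grip -4.5103732636219234e-05
tcp in dock mm [-29.6  45.7  66.6]
```

Emit:
drive_tool --pt "0 0 0 6 0 0 0" --pt "0 0 0 12 0 0 0" --pt "0 0 0 18 0 0 0" --pt "0 0 0 24 0 0 0" --pt "0 0 0 29 0 0 0"

```text
time_s: 9.2
tool_pos: [0.5514, 0.2074, 0.0664]
tool_rot: [2.257, 2.185, -0.007]
force: [-7.0, -9.2, 2.6]
grip_width: -0.0001
gripper_force: 4.8
```

Emit:
drive_tool --pt "0 0 0 2 0 0 0" --pt "0 0 0 2 0 0 0" --pt "0 0 0 2 0 0 0" --pt "0 0 0 2 0 0 0"

```text
time_s: 9.6
tool_pos: [0.5515, 0.2091, 0.0664]
tool_rot: [2.257, 2.185, -0.007]
force: [-6.1, -9.7, 2.8]
grip_width: 0.0001
gripper_force: 4.7
```

Run:
```python
from h import *;go([-30,77],64)
from rig import optics
import cv2
b=cv2.resize(optics.read_camera("wrist")["img"][:,:,::-1],(400,300))
a=cv2.resize(optics.read_camera("scene")["img"][185:305,290:450,::-1],(400,300))
t=cv2.resize(optics.read_camera("top")["img"][115:225,115:261,::-1],(400,300))
cv2.imwrite("pics/w7.png",cv2.vconcat([cv2.hconcat([a,b]),cv2.hconcat([t,t])]))
```

```text
t 9.6 F [-6.1 -9.7  2.8] turn [-0.003  0.003 -0.   ] mm [ 0.4 -0.4  2.4] grip 0.00012683016719675514
tcp in dock mm [-29.6  76.6  66.4]
```

View pics/w7.png

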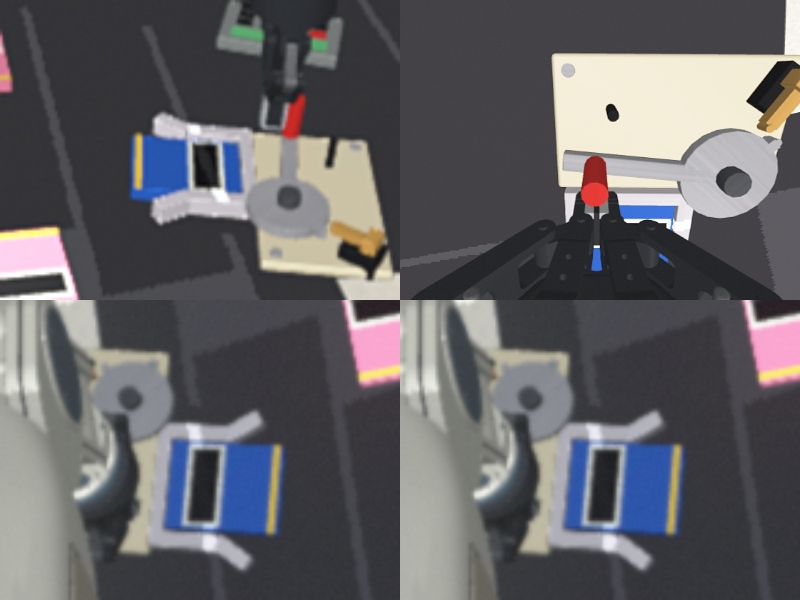

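The wrist view shows the arm from (690,172) to (565,160), a few degrees past square to the bay and clear of the peg at (612,112). The top view shows the carrier against the end wall, with stripe corners at (283,447) and (277,535). I'll check the numbers, then hand in.

Run:
```python
from h import *
cr=lambda L:(np.array(L)-[0,300.])/[400/146,300/110]+115-.3
c,r=fit([[40,-50,14],[-40,-50,14],[40,50,14],[-40,50,14]],cr([[283,446],[277,535],[172,438],[165,528]]),D)
print((c-D)*[1e3,1e3,1],r.round(1))
from rig import env
s=env.state();print(s["qvel"].round(3),s["force"])
```

```text
[1.49029394e+00 1.46611321e+00 1.95979995e-04] [[ 0.4  0. ]
 [-0.  -0.3]
 [ 0.   0.6]
 [-0.4 -0.2]]
[0.    0.    0.001 0.    0.001 0.001] [-6.05024895 -8.85352386  2.925431  ]
```

Carrier is home to within about 1.5 mm, and the arm is held still at about 0.7 rad with about 10 N on the post.

```bash
python3 -c "
from rig import env;print(env.hand_in())"
```

```text
the job is handed in; nothing more can be done
None
```

I handed the job in with the carrier home in the bay (within about 1.5 mm by camera) and the closed fingers holding the clip arm at roughly 0.7 rad with about 10 N. The hand-in returned no verdict, and I did not measure the bystanders again at the end.

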